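# Work the pedal bin in the closet

### The arm

A 7-joint arm with a two-finger parallel gripper is mounted at the origin on the work surface. World frame = base frame: x ahead of the robot, y to its left, z up, the work surface at z = 0. Lengths are in m, angles in rad, forces in N, time in s.
With the tool pointing down it reaches from about 0.425 to 0.875 m from the base axis. Payload 4.7 kg.
Tool frame: the origin (TCP) lies midway between the tips of the shut fingers; the grasp point (between the pads) lies 19 mm behind it (ctrl.grip_point_offset is the distance from the TCP to the grasp point, in m); z points along the fingers, y is the line along which they close (so a half turn about z gives the same grasp; the last joint's range is limited). The gripper opens to 87 mm and grips with 3 to 60 N. Pads are 19 mm wide; open, the fingers measure 117 mm over their backs; the gripper's body (75 mm by 190 mm) begins 51 mm behind the grasp point.
Start: joints at [-1.102, 0.321, -0.07, 1.45, 0.023, 1.371, -0.057], TCP at [0.286, 0.584, 0.223] pointing down, gripper open.
Joint ranges: [-2.86, 2.86], [-0.3, 2.09], [-1.38, 1.24], [0.06, 2.45], [-1.56, 4.7], [0.09, 2.05], [-2.69, 2.69]. Speed limits (rad/s): [2.57, 2.57, 3.14, 3.14, 3.14, 3.14, 3.14].

### API

Orientations are given as a rotation vector (axis times angle).
In Python, from bench import ctrl gives the robot as it stands.
- The arm moves only by the tool move_arm, never from a script. Its argument "increments" is text: rows parted by semicolons, each of 7 numbers parted by spaces: the shift along the world's x, y, z in mm, then the turn, a rotation vector about the world's x, y, z in degrees, then the closure in counts, from 0 (fully open) to 255 (shut). A call has exactly 8 rows; each row shifts and turns the commanded pose from where the row before left it; what a row does not reach is not made up. A row lasts 1/12 s, in which the tool goes at most 41.7 mm and 7.16 degrees, less where a joint would pass 70% of its speed; a pose out of reach is approached as far as the arm can. A call with a gripper value outside its range is refused whole. The fingers move at their own pace and stop on an object; "grip_force" is the grip in N (left out, the last holds). Time passes only in rows, so rows that do not move let the fingers close, or fill a call up. It gives the time, the measured TCP pose, the force, the opening and the grip force at its end, in the units of the state.
- ctrl.get_state(): the state, without advancing time (a new reading comes with each control period).
- ctrl.get_image(name): name is "scene" or "top" or "wrist"; returns a dict with "frame" (480x640x3 uint8, red, green, blue), "depth" (480x640 float32, m along the optical axis (not along the pixel's ray), 0 where there is no reading), "fx", "fy", "cx", "cy" (pixels), "k1" (the pictures are not rectified: a ray, as slopes to the right and down, at radius r is drawn at 1 + k1 r^2 times it, then the intrinsics apply), "position" and "orientation" of the camera in the world. Camera axes: x right, y down, z forward; pixel columns grow to the right and rows downward; lengths in m; the calibration is good to about 2 mm. A picture is of the moment at which its call begins.
- ctrl.close_job(): hands the job in; it is judged then, once.
Trained networks look in a picture, given as the dict that the camera call returned (one of the last four; its "shot" number tells which), for a name from the list of things; names that differ only in an ending like _2 or _b are one class to them, and where a whole thing is asked for, a point or a joint stands for the part that bears it (a point fixed in the world has none). Each returns a list of dicts, best first, with "score" (0 to 1); they miss things now and then, are a little off and sometimes report something else, mostly with a low value. They report only what shows in the picture. A call takes as long as a camera call.
- ctrl.find_in(target, picture): "centre" ([x, y, z] in m, in world coordinates, good to about 4 mm: the middle of the surface that is visible of it).
- ctrl.silhouettes(target, picture): "region" (480x640 bool, what is visible of it).
The state is a dict: "time": time; "joint_positions": joint angles; "qd": joint speeds; "joint_torque": joint torques, N m; "position": TCP position; "tool_rot": TCP orientation; "ft_force": force on the tool from outside, world axes, zero at the start; "torque": the same for the moment, N m; "grip_width": opening from 0.0 (shut) to 1.0 (fully open); "grip_force": force on a finger pad.
Only numpy, scipy, OpenCV 4.12 (cv2) and the standard library are available. Lean on these libraries where they do the work, as an engineer would, in place of code of your own. Each camera call takes 0.05 s, during which the arm holds its last target. There are 200 camera calls.

### The job

My hands are full of used shoe wipes: open the pedal bin on the closet island for me. With your fingertips press its pedal down until the lid stands wide open, keep it open for about three seconds, then let the pedal up slowly all the way so that the lid comes down gently and does not slam, and take your hand away. Only press the pedal: do not lift, tip or shove the bin, and leave the shoe-care things around it where they are.

Things in the scene. Friction and masses are not known exactly. Their poses are not given: they have to be found in the camera images.
- bin: Round pedal bin of brushed steel, loose, about 1.5 kg; body 168 mm across (black base ring 176 mm), 255 mm high with its slightly domed lid shut. Origin: centre of its underside; z up. The pedal sticks out at its front, its own -x side; the lid is hinged at the rear (+x), 86 mm behind the axis, 232 mm up: its front edge rises and swings back.
- pedal: Pedal: black ribbed tread, 44 mm front to back, 74 wide, 6 thick, on a flat bar from a slot low in the bin's front; it lies 24 to 68 mm in front of the bin's wall. It tips about its origin, a pivot 20 mm in front of the bin's axis, 18 mm up; -x points out along it. Pressing turns it down 0.2 rad to a stop just above the table: 6 to 10 N at first, 2 to 4 N when the lid is open.
- tread (a point): Where to press: upper face of the tread, mid-width, 14 mm in from its outer edge; 137 mm in front of the bin's axis, 53 mm from its wall, 33 mm above the table when up, about 9 mm when fully down. It moves with the pedal. Farther in, a bulky upright hand blocks the lid's rising front edge: press here or farther out, or lean the hand back from the bin.
- lid (a joint): Opening angle of the bin's lid, linked to the pedal by a rod: 0 shut, 1.25 rad wide open (pedal on its stop), always 6.25 times the pedal's angle: 1 mm of travel at the tread is about 0.053 rad of lid. The lid's weight shuts it and pushes the pedal up as the pedal is let up; let go, it falls shut at once with a bang.
- polish_tin: Flat round tin of shoe polish, 78 mm across, 26 mm high, a little to the side of the pedal (left, seen from behind the pedal facing the bin). Origin: centre of its underside. Not to be moved.
- shoe_brush: Wooden shoe brush lying bristles down, 165 x 52 x 44 mm, to the other (right) side of the pedal. Origin: centre of its underside, x along its length. Not to be moved.
- cream_jar: Small jar of shoe cream, 52 mm across, 50 mm high, beside the bin. Origin: centre of its underside. Not to be moved.
- spray_can: Upright aluminium spray can, 52 mm across, 170 mm high, on the bin's other side. Origin: centre of its underside. Not to be moved.
- shoe_tree: Wooden shoe tree with a steel rod, lying, about 230 x 62 x 46 mm. Origin under its middle. Not to be moved.
- shoehorn: Shoehorn lying flat, about 195 x 42 x 8 mm. Origin under its middle. Not to be moved.
- coat_hanger: Wooden coat hanger lying flat, 420 x 190 x 16 mm. Origin under the middle of its trouser bar. Not to be moved.

How it is judged:
By the outcome, as a careful person would: the job done as asked, in the order asked, and still so for the second after the job is handed in, with the robot touching nothing.
It also fails if it takes over 51 s, if anything falls off the work surface, if the arm or the gripper's body presses on something with over 40 N, if the wrist force passes 120 N, or if a joint passes its speed limit or range.

## Working session

There is one attempt and no reset: what is moved stays moved. The work goes in short steps, Python scripts to look and compute and a tool call to move; the robot and the scene stay as the last step left them, time stands still between calls to the robot, and variables do not carry over. Pictures are saved under pics/ and viewed, at most 10 in all, crops included, and the job is handed in when it is done.

Besides the shell and the picture viewer there is one more tool, called after "Emit:" in YAML: its name, and indented under it one key for each argument. move_arm: Moves the arm, as the interface text tells. Its arguments: {"type":"object","properties":{"increments":{"type":"string"},"grip_force":{"type":"number"}},"required":["increments"]}

```bash
mkdir -p pics; cat > h.py <<'E'
from bench import ctrl
import numpy as np, cv2
from scipy.spatial.transform import Rotation as R
def save(p,n): cv2.imwrite(n,cv2.cvtColor(p["frame"],cv2.COLOR_RGB2BGR))
def cloud(p,m):
    v,u=np.nonzero(m&(p["depth"]>0)); d=p["depth"][v,u]
    K=np.array([[p["fx"],0,p["cx"]],[0,p["fy"],p["cy"]],[0,0,1.]])
    q=np.c_[(u-p["cx"])/p["fx"],(v-p["cy"])/p["fy"]]; s=q.copy()
    for _ in range(8): s=q/(1+p["k1"]*(s**2).sum(1,keepdims=True))
    c=np.c_[s,np.ones(len(s))]*d[:,None]
    o=np.array(p["orientation"],float)
    r=R.from_matrix(o) if o.shape==(3,3) else (R.from_rotvec(o) if o.size==3 else R.from_quat(o))
    return r.apply(c)+np.array(p["position"])
E
python3 - <<'E'
from h import *
np.set_printoptions(precision=3,suppress=True)
for n in("top","scene"):
    p=ctrl.get_image(n); save(p,f"pics/{n}.png"); print(n,p["position"],p["orientation"])
    for t in["bin","pedal","tread","polish_tin","shoe_brush","cream_jar","spray_can"]:
        f=ctrl.find_in(t,p); s=ctrl.silhouettes(t,p)
        print(t,[(np.array(x["centre"]),round(x["score"],2)) for x in f[:2]])
        if s:
            c=cloud(p,s[0]["region"]); 
            if len(c): print("   ",s[0]["score"],len(c),np.median(c,0),np.percentile(c,[3,97],axis=0).round(3).tolist())
print(ctrl.get_state())
E
```

```text
top [ 0.188 -0.016  1.887] [-2.095  2.136 -0.208]
bin [(array([ 0.59 , -0.14 ,  0.244]), 0.91)]
    0.66 3820 [ 0.589 -0.141  0.246] [[0.48, -0.22, 0.02], [0.696, -0.068, 0.258]]
pedal [(array([ 0.489, -0.14 ,  0.029]), 0.86)]
    0.82 370 [ 0.49  -0.137  0.032] [[0.464, -0.17, 0.021], [0.526, -0.102, 0.042]]
tread [(array([ 0.488, -0.136,  0.034]), 0.84)]
    0.54 366 [ 0.49  -0.137  0.032] [[0.464, -0.17, 0.021], [0.526, -0.102, 0.042]]
polish_tin [(array([ 0.498, -0.023,  0.025]), 0.75)]
    0.98 418 [ 0.491 -0.02   0.026] [[0.458, -0.053, 0.017], [0.525, 0.013, 0.036]]
shoe_brush [(array([ 0.416, -0.261,  0.043]), 0.95)]
    0.85 789 [ 0.411 -0.262  0.043] [[0.338, -0.289, 0.031], [0.488, -0.235, 0.052]]
cream_jar [(array([ 0.49 , -0.141,  0.031]), 0.46)]
spray_can [(array([ 0.637, -0.307,  0.158]), 0.9)]
    0.72 411 [ 0.636 -0.307  0.159] [[0.622, -0.331, 0.018], [0.669, -0.287, 0.178]]
scene [1.553 0.385 0.946] [-1.376 -1.982  1.013]
bin [(array([ 0.678, -0.117,  0.183]), 0.78)]
    0.79 8232 [ 0.674 -0.118  0.179] [[0.544, -0.222, 0.009], [0.716, -0.064, 0.255]]
pedal []
    
[... 403 characters left out ...]
[0.639, -0.025, 0.007], [0.683, 0.019, 0.054]]
spray_can [(array([ 0.664, -0.302,  0.105]), 0.72), (array([0.382, 0.486, 0.014]), 0.49)]
    0.86 1284 [ 0.666 -0.3    0.106] [[0.638, -0.329, 0.01], [0.676, -0.287, 0.173]]
{'time': 1.5, 'joint_positions': array([-1.102,  0.321, -0.07 ,  1.45 ,  0.023,  1.371, -0.057]), 'qd': array([ 0.002,  0.002,  0.003,  0.   ,  0.002, -0.002,  0.   ]), 'joint_torque': array([  0.   , -49.109,  -0.403, -31.276,  -0.064,   0.034,   0.   ]), 'position': array([0.286, 0.584, 0.223]), 'tool_rot': array([0.708, 3.061, 0.   ]), 'ft_force': array([-0.374, -1.309,  0.405]), 'torque': array([0.017, 0.045, 0.001]), 'grip_force': 0.0, 'grip_width': 0.9996723592613583}
```

```bash
python3 - <<'E'
from h import *
np.set_printoptions(precision=4,suppress=True)
p=ctrl.get_image("top"); 
s=ctrl.silhouettes("bin",p)[0]["region"]; c=cloud(p,s); l=c[c[:,2]>.228]
(cx,cy),r=cv2.minEnclosingCircle(l[:,:2].astype(np.float32)); print("lid",cx,cy,r,l[:,2].max())
e=cv2.fitEllipse(cv2.convexHull(l[:,:2].astype(np.float32))); print(e)
t=ctrl.silhouettes("pedal",p)[0]["region"]; c=cloud(p,t); c=c[(c[:,2]>.026)&(c[:,2]<.045)]
print("tread rect",cv2.minAreaRect(c[:,:2].astype(np.float32)),c.mean(0))
import cv2
u=cv2.resize(p["frame"],(640,480)); 
v,w=np.nonzero(t); print(v.mean(),w.mean())
E
```

```text
lid 0.6225913763046265 -0.14916463196277618 0.09487828612327576 0.2666564351563725
((0.6197891235351562, -0.14765362441539764), (0.16874009370803833, 0.18737897276878357), 84.7186508178711)
tread rect ((0.4964391589164734, -0.13698481023311615), (0.07427491992712021, 0.06730304658412933), 83.82197570800781) [ 0.4894 -0.1356  0.0333]
252.42696629213484 344.2247191011236
```

View pics/top.png

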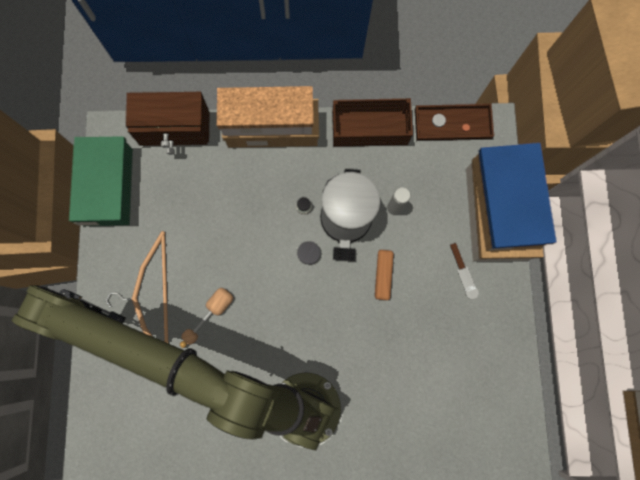

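The top view agrees with the networks: the bin is at about (350,200) with its pedal facing the robot at (344,253). The tin is at (310,252) and the brush at (385,275), so the pedal is clear from above.

Emit:
move_arm:
  increments: "15 -38 0 0 0 2.75 255;15 -38 0 0 0 2.75 255;15 -38 0 0 0 2.75 255;15 -38 0 0 0 2.75 255;15 -38 0 0 0 2.75 255;15 -38 0 0 0 2.75 255;15 -38 0 0 0 2.75 255;15 -38 0 0 0 2.75 255"
  grip_force: 20

```text
time: 2.32
position: [0.406, 0.278, 0.2229]
tool_rot: [0.107, 3.139, 0.001]
ft_force: [1.4, 0.3, 0.1]
grip_width: 0.478
grip_force: 0.0
```

Emit:
move_arm:
  increments: "7 -40 0 0 0 0 255;7 -40 0 0 0 0 255;7 -40 0 0 0 0 255;7 -40 0 0 0 0 255;7 -40 0 0 0 0 255;7 -40 0 0 0 0 255;7 -40 0 0 0 0 255;7 -40 0 0 0 0 255"

```text
time: 2.98
position: [0.4616, -0.0421, 0.223]
tool_rot: [0.111, 3.138, 0.001]
ft_force: [-0.9, -0.4, 0.4]
grip_width: 0.007
grip_force: 0.0
```

Emit:
move_arm:
  increments: "0 -25 -5 0 -2.5 0 255;0 -25 -10 0 -2.5 0 255;0 -25 -15 0 -2.5 0 255;0 -20 -20 0 -2.5 0 255;0 0 -20 0 -2.5 0 255;0 0 -20 0 -2.5 0 255;0 0 -10 0 0 0 255;0 0 0 0 0 0 255"

```text
time: 3.65
position: [0.4594, -0.1346, 0.1204]
tool_rot: [0.103, 2.883, 0.015]
ft_force: [-0.3, 1.4, 1.1]
grip_width: 0.005
grip_force: 0.0
```

```bash
python3 - <<'E'
from h import *
np.set_printoptions(precision=4,suppress=True)
s=ctrl.get_state(); print(R.from_rotvec(s["tool_rot"]).as_matrix(),s["position"],s["joint_positions"],s["ft_force"])
for n in("wrist","top"):
    p=ctrl.get_image(n); save(p,f"pics/{n}2.png"); 
    for t in ("pedal","bin"):
        f=ctrl.silhouettes(t,p)
        if f:
            c=cloud(p,f[0]["region"]); print(n,t,f[0]["score"],len(c))
            if t=="pedal":
                c=c[(c[:,2]>.02)&(c[:,2]<.05)]; print(np.percentile(c,[2,50,98],axis=0)) if len(c) else 0
                e=c[c[:,2]>.03]; print(cv2.minAreaRect(e[:,:2].astype(np.float32))) if len(e) else 0
E
```

```text
[[-0.9647  0.0687  0.2544]
 [ 0.0713  0.9975  0.001 ]
 [-0.2537  0.0191 -0.9671]] [ 0.4594 -0.1346  0.1204] [-0.3716 -0.2101  0.6042  2.2101  0.0767  0.8556  1.6937] [-0.312   1.3867  1.068 ]
wrist pedal 0.83 5138
[[ 0.465  -0.1695  0.0289]
 [ 0.4865 -0.1353  0.0333]
 [ 0.5188 -0.0996  0.036 ]]
((0.4926821291446686, -0.13509654998779297), (0.07390759885311127, 0.05456816777586937), 85.0650405883789)
wrist bin 0.79 7662
top pedal 0.49 57
[[ 0.4729 -0.1499  0.0214]
 [ 0.5186 -0.1367  0.0296]
 [ 0.5295 -0.102   0.0391]]
((0.5022169351577759, -0.11991814523935318), (0.02515804022550583, 0.06604839116334915), 41.83235168457031)
top bin 0.88 3560
```

View pics/wrist2.png

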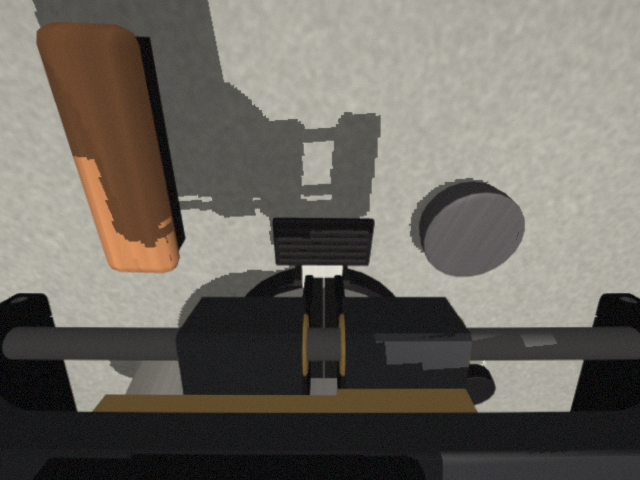

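The wrist view shows the tread at (323,242), in line with the shut fingers at (323,340). Its outer edge measures x = 0.464 and its centre y = -0.135, at a height of 33 mm as specified. I'll go above it.

Emit:
move_arm:
  increments: "4 0 -5 0 0 0 255;4 0 -10 0 0 0 255;4 0 -12 0 0 0 255;4 0 -12 0 0 0 255;4 0 -12 0 0 0 255;2 0 -12 0 0 0 255;0 0 -7 0 0 0 255;0 0 0 0 0 0 255"

```text
time: 4.62
position: [0.4825, -0.1349, 0.0509]
tool_rot: [0.102, 2.881, 0.013]
ft_force: [-0.5, 0.2, 0.6]
grip_width: 0.008
grip_force: 0.0
```

```bash
python3 - <<'E'
from h import *
np.set_printoptions(precision=4,suppress=True)
s=ctrl.get_state(); print(s["position"],s["joint_positions"],s["ft_force"],s["time"])
save(ctrl.get_image("wrist"),"pics/w3.png")
E
```

```text
[ 0.4825 -0.1349  0.0509] [-0.4027 -0.0236  0.6748  2.2371 -0.0865  0.6755  1.835 ] [-0.4511  0.2305  0.624 ] 4.6167
```

View pics/w3.png

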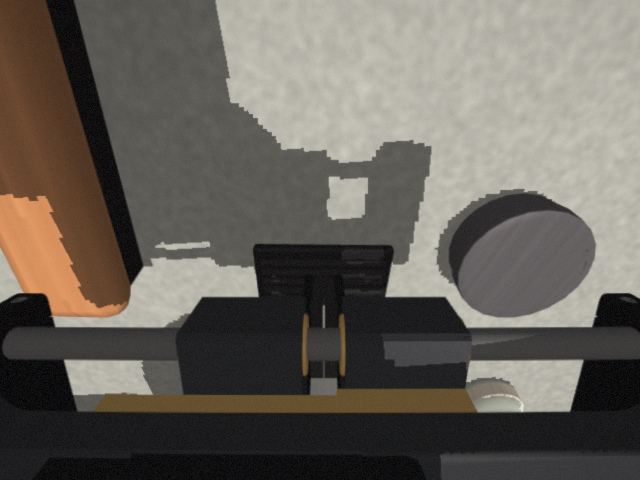

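The fingertips at (323,280) are over the tread, inside its outer edge at row 246, and the tin and brush are clear. I'll press slowly.

Emit:
move_arm:
  increments: "0 0 -3 0 0 0 255;0 0 -3 0 0 0 255;0 0 -2 0 0 0 255;0 0 -2 0 0 0 255;0 0 -2 0 0 0 255;0 0 -1 0 0 0 255;0 0 -1 0 0 0 255;0 0 -1 0 0 0 255"

```text
time: 5.33
position: [0.4836, -0.1351, 0.0376]
tool_rot: [0.102, 2.878, 0.014]
ft_force: [-0.4, 0.2, -0.0]
grip_width: 0.007
grip_force: 0.0
```

Emit:
move_arm:
  increments: "0 0 -1 0 0 0 255;0 0 -1 0 0 0 255;0 0 -1 0 0 0 255;0 0 -1 0 0 0 255;0 0 -1 0 0 0 255;0 0 -1 0 0 0 255;0 0 -1 0 0 0 255;0 0 -1 0 0 0 255"

```text
time: 6.0
position: [0.4832, -0.135, 0.0299]
tool_rot: [0.102, 2.879, 0.015]
ft_force: [-5.6, 0.3, 8.5]
grip_width: 0.001
grip_force: 4.1
```

Emit:
move_arm:
  increments: "-0.5 0 -1 0 0 0 255;-0.3 0 -1 0 0 0 255;-0.3 0 -1 0 0 0 255;-0.2 0 -1 0 0 0 255;0 0 -1 0 0 0 255;0 0 -1 0 0 0 255;0 0 -1 0 0 0 255;0 0 -1 0 0 0 255"

```text
time: 6.67
position: [0.4828, -0.135, 0.0222]
tool_rot: [0.102, 2.877, 0.014]
ft_force: [-3.1, 1.6, 5.9]
grip_width: 0.008
grip_force: 3.4
```

```bash
python3 - <<'E'
from h import *
np.set_printoptions(precision=4,suppress=True)
s=ctrl.get_state(); print(s["position"],s["ft_force"],s["time"])
p=ctrl.get_image("scene"); save(p,"pics/s4.png")
E
```

```text
[ 0.4828 -0.135   0.0222] [-3.1236  1.6162  5.8734] 6.6667
```

View pics/s4.png

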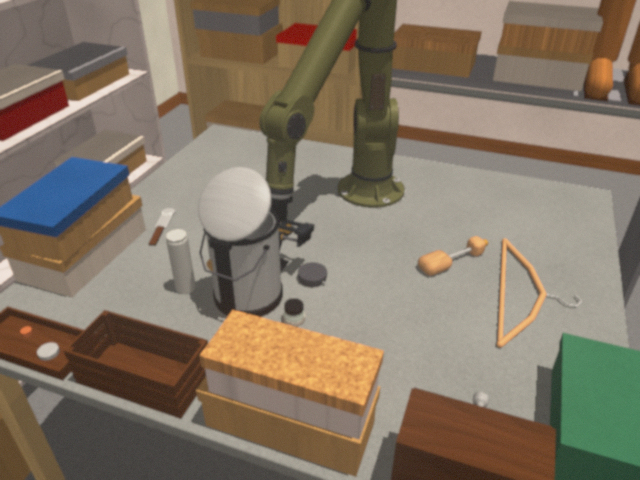

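The lid at (235,205) is partly open, the hand is clear of it and the bin is in place. I'll keep pressing to the stop.

Emit:
move_arm:
  increments: "-0.3 0 -1 0 0 0 255;-0.2 0 -1 0 0 0 255;0 0 -1 0 0 0 255;0 0 -1 0 0 0 255;0 0 -1 0 0 0 255;0 0 -1 0 0 0 255;0 0 -1 0 0 0 255;0 0 -1 0 0 0 255"

```text
time: 7.38
position: [0.4828, -0.1351, 0.0142]
tool_rot: [0.102, 2.876, 0.014]
ft_force: [0.2, 1.8, 4.5]
grip_width: 0.007
grip_force: 2.1
```

Emit:
move_arm:
  increments: "0 0 -0.5 0 0 0 255;0 0 -0.5 0 0 0 255;0 0 -0.5 0 0 0 255;0 0 -0.5 0 0 0 255;0 0 -0.5 0 0 0 255;0 0 -0.5 0 0 0 255;0 0 0 0 0 0 255;0 0 0 0 0 0 255"

```text
time: 8.05
position: [0.4824, -0.1352, 0.011]
tool_rot: [0.102, 2.877, 0.013]
ft_force: [1.0, 1.3, 6.6]
grip_width: 0.007
grip_force: 3.0
```

Emit:
move_arm:
  increments: "0 0 -0.5 0 0 0 255;0 0 -0.5 0 0 0 255;0 0 -0.5 0 0 0 255;0 0 0 0 0 0 255;0 0 0 0 0 0 255;0 0 0 0 0 0 255;0 0 0 0 0 0 255;0 0 0 0 0 0 255"

```text
time: 8.72
position: [0.4826, -0.1352, 0.0104]
tool_rot: [0.102, 2.877, 0.015]
ft_force: [-5.5, 1.3, 19.1]
grip_width: 0.004
grip_force: 9.6
```

```bash
python3 - <<'E'
from h import *
np.set_printoptions(precision=4,suppress=True)
s=ctrl.get_state(); print(s["position"],s["ft_force"],s["time"])
p=ctrl.get_image("scene"); save(p,"pics/s5.png")
r=ctrl.silhouettes("lid",p)
for x in r[:1]:
    c=cloud(p,x["region"]); print(len(c),np.percentile(c,[2,50,98],axis=0)); c=c-c.mean(0); u,sv,vt=np.linalg.svd(c[::5],full_matrices=False); print(vt[2])
E
```

```text
[ 0.4826 -0.1352  0.0104] [-5.5414  1.3039 19.0619] 8.7167
4376 [[ 0.6593 -0.2282  0.245 ]
 [ 0.6929 -0.1435  0.3274]
 [ 0.7135 -0.0724  0.3944]]
[ 0.6524 -0.7572  0.0309]
```

View pics/s5.png

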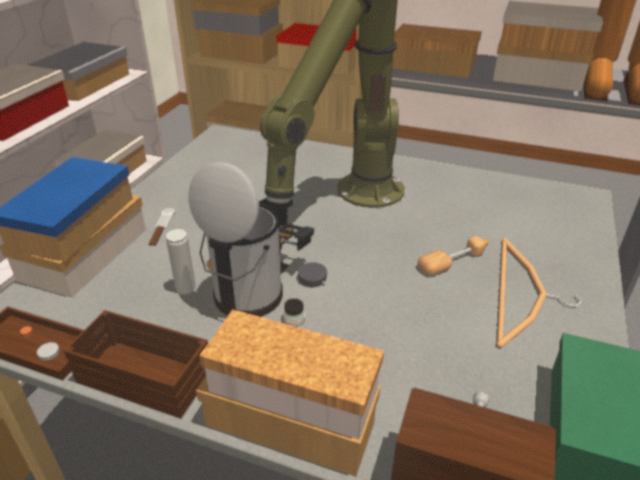

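The pedal is on its stop (force rose to 19 N) and the lid at (223,200) stands wide open. I'll ease off slightly and hold for about three seconds.

Emit:
move_arm:
  increments: "0 0 0.4 0 0 0 255;0 0 0 0 0 0 255;0 0 0 0 0 0 255;0 0 0 0 0 0 255;0 0 0 0 0 0 255;0 0 0 0 0 0 255;0 0 0 0 0 0 255;0 0 0 0 0 0 255"

```text
time: 9.48
position: [0.4825, -0.1352, 0.0106]
tool_rot: [0.102, 2.877, 0.015]
ft_force: [-3.8, 2.0, 16.1]
grip_width: 0.004
grip_force: 7.9
```

Emit:
move_arm:
  increments: "0 0 0 0 0 0 255;0 0 0 0 0 0 255;0 0 0 0 0 0 255;0 0 0 0 0 0 255;0 0 0 0 0 0 255;0 0 0 0 0 0 255;0 0 0 0 0 0 255;0 0 0 0 0 0 255"

```text
time: 10.15
position: [0.4825, -0.1352, 0.0106]
tool_rot: [0.102, 2.877, 0.015]
ft_force: [-3.4, 2.0, 15.1]
grip_width: 0.006
grip_force: 7.9
```

Emit:
move_arm:
  increments: "0 0 0 0 0 0 255;0 0 0 0 0 0 255;0 0 0 0 0 0 255;0 0 0 0 0 0 255;0 0 0 0 0 0 255;0 0 0 0 0 0 255;0 0 0 0 0 0 255;0 0 0 0 0 0 255"

```text
time: 10.82
position: [0.4825, -0.1352, 0.0106]
tool_rot: [0.102, 2.877, 0.015]
ft_force: [-2.7, 1.8, 15.7]
grip_width: -0.0
grip_force: 7.9
```

Emit:
move_arm:
  increments: "0 0 0 0 0 0 255;0 0 0 0 0 0 255;0 0 0 0 0 0 255;0 0 0 0 0 0 255;0 0 0 0 0 0 255;0 0 0 0 0 0 255;0 0 0 0 0 0 255;0 0 0 0 0 0 255"

```text
time: 11.48
position: [0.4825, -0.1352, 0.0106]
tool_rot: [0.102, 2.877, 0.015]
ft_force: [-3.9, 0.7, 15.5]
grip_width: 0.005
grip_force: 7.9
```

Emit:
move_arm:
  increments: "0 0 0.5 0 0 0 255;0 0 0.5 0 0 0 255;0 0 0.5 0 0 0 255;0 0 0.5 0 0 0 255;0 0 0.5 0 0 0 255;0 0 0.5 0 0 0 255;0 0 0.5 0 0 0 255;0 0 0.5 0 0 0 255"

```text
time: 12.15
position: [0.481, -0.1351, 0.013]
tool_rot: [0.102, 2.88, 0.014]
ft_force: [-1.9, 0.6, 3.0]
grip_width: 0.005
grip_force: 1.1
```

Emit:
move_arm:
  increments: "0 0 0.5 0 0 0 255;0 0 0.5 0 0 0 255;0 0 0.5 0 0 0 255;0 0 0.5 0 0 0 255;0 0 0.5 0 0 0 255;0 0 0.5 0 0 0 255;0 0 0.5 0 0 0 255;0 0 0.5 0 0 0 255"

```text
time: 12.82
position: [0.4814, -0.135, 0.0174]
tool_rot: [0.102, 2.879, 0.014]
ft_force: [-2.8, -0.3, 4.1]
grip_width: 0.005
grip_force: 1.8
```

Emit:
move_arm:
  increments: "0 0 0.5 0 0 0 255;0 0 0.5 0 0 0 255;0 0 0.5 0 0 0 255;0 0 0.5 0 0 0 255;0 0 0.5 0 0 0 255;0 0 0.5 0 0 0 255;0 0 0.5 0 0 0 255;0 0 0.5 0 0 0 255"

```text
time: 13.48
position: [0.4817, -0.135, 0.0215]
tool_rot: [0.102, 2.878, 0.014]
ft_force: [-3.6, -0.1, 4.8]
grip_width: 0.003
grip_force: 2.5
```

Emit:
move_arm:
  increments: "0.1 0 0.5 0 0 0 255;0 0 0.5 0 0 0 255;0.1 0 0.5 0 0 0 255;0 0 0.5 0 0 0 255;0.1 0 0.5 0 0 0 255;0 0 0.5 0 0 0 255;0.1 0 0.5 0 0 0 255;0 0 0.5 0 0 0 255"

```text
time: 14.15
position: [0.4822, -0.135, 0.0256]
tool_rot: [0.102, 2.878, 0.014]
ft_force: [-4.6, 1.0, 5.6]
grip_width: 0.011
grip_force: 2.9
```

Emit:
move_arm:
  increments: "-0.1 0 0.4 0 0 0 255;-0.1 0 0.4 0 0 0 255;-0.1 0 0.4 0 0 0 255;-0.1 0 0.4 0 0 0 255;0 0 0.4 0 0 0 255;0 0 0.4 0 0 0 255;0 0 0.4 0 0 0 255;0 0 0.4 0 0 0 255"

```text
time: 14.82
position: [0.4823, -0.1351, 0.0292]
tool_rot: [0.102, 2.877, 0.014]
ft_force: [-3.9, 0.5, 6.3]
grip_width: 0.007
grip_force: 3.2
```

Emit:
move_arm:
  increments: "0 0 0.4 0 0 0 255;0 0 0.4 0 0 0 255;0 0 0.4 0 0 0 255;0 0 0.4 0 0 0 255;0 0 0.4 0 0 0 255;0 0 0.4 0 0 0 255;0 0 0.4 0 0 0 255;0 0 0.4 0 0 0 255"

```text
time: 15.48
position: [0.4826, -0.1351, 0.0326]
tool_rot: [0.102, 2.877, 0.014]
ft_force: [-4.3, -0.4, 6.8]
grip_width: 0.003
grip_force: 3.4
```

Emit:
move_arm:
  increments: "0 0 0.3 0 0 0 255;0 0 0.3 0 0 0 255;0 0 0.3 0 0 0 255;0 0 0.3 0 0 0 255;0 0 0.3 0 0 0 255;0 0 0.3 0 0 0 255;0 0 0.3 0 0 0 255;0 0 0.3 0 0 0 255"

```text
time: 16.15
position: [0.4828, -0.1351, 0.0351]
tool_rot: [0.102, 2.876, 0.014]
ft_force: [-3.7, 0.7, 7.1]
grip_width: 0.001
grip_force: 3.5
```

Emit:
move_arm:
  increments: "0 0 0.3 0 0 0 255;0 0 0.3 0 0 0 255;0 0 0.3 0 0 0 255;0 0 0.3 0 0 0 255;0 0 0.3 0 0 0 255;0 0 0.3 0 0 0 255;0 0 0.3 0 0 0 255;0 0 0.3 0 0 0 255"

```text
time: 16.82
position: [0.4821, -0.135, 0.0367]
tool_rot: [0.102, 2.878, 0.013]
ft_force: [-0.3, -0.5, 0.4]
grip_width: 0.007
grip_force: 0.1
```

Contact has ended, so the pedal is fully up. I'll lift slowly, then retreat up and back.

Emit:
move_arm:
  increments: "0 0 0.5 0 0 0 255;0 0 0.5 0 0 0 255;0 0 1 0 0 0 255;0 0 2 0 0 0 255;-1 0 4 0 0 0 255;-2 0 8 0 0 0 255;-2 0 10 0 0 0 255;-3 0 12 0 0 0 255"

```text
time: 17.48
position: [0.4733, -0.1352, 0.0749]
tool_rot: [0.102, 2.879, 0.013]
ft_force: [0.4, -0.3, -0.0]
grip_width: 0.003
grip_force: 0.0
```

Emit:
move_arm:
  increments: "-3 5 14 0 0 0 255;-3 10 16 0 0 0 255;0 20 16 0 0 0 255;0 30 15 0 0 0 255;0 35 10 0 0 0 255;0 35 10 0 0 0 255;0 30 0 0 0 0 255;0 0 0 0 0 0 255"

```text
time: 18.15
position: [0.4681, 0.036, 0.1571]
tool_rot: [0.091, 2.876, 0.017]
ft_force: [0.4, 0.9, 0.5]
grip_width: 0.007
grip_force: 0.0
```

```bash
python3 - <<'E'
from h import *
np.set_printoptions(precision=4,suppress=True)
s=ctrl.get_state(); print(s["position"],s["ft_force"],s["time"])
p=ctrl.get_image("top"); save(p,"pics/t6.png")
for t in ("bin","pedal","polish_tin","shoe_brush"): print(t,[(np.array(x["centre"]),round(x["score"],2)) for x in ctrl.find_in(t,p)[:1]])
save(ctrl.get_image("scene"),"pics/s6.png")
E
```

```text
[0.4681 0.036  0.1571] [0.3876 0.8855 0.4779] 18.15
bin [(array([ 0.5893, -0.14  ,  0.2499]), 0.63)]
pedal [(array([ 0.4896, -0.1374,  0.029 ]), 0.87)]
polish_tin []
shoe_brush [(array([ 0.4168, -0.2627,  0.0408]), 0.97)]
```

View pics/s6.png

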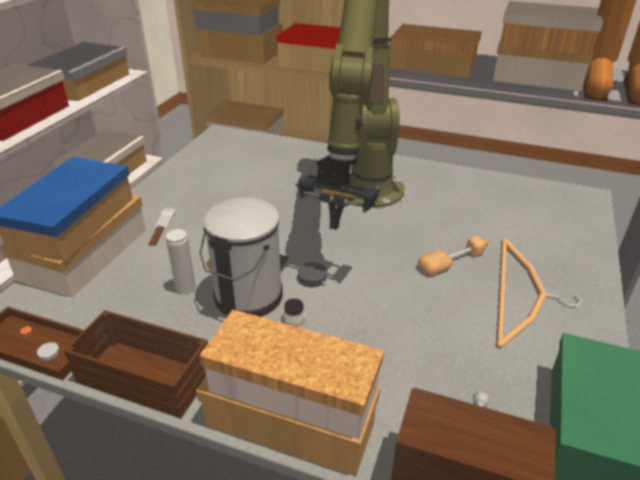

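The lid at (242,215) is shut. The bin and the things around it are where they were, and the hand at (335,200) is clear of everything.

```bash
python3 -c "
from bench import ctrl
print(ctrl.close_job())"
```

```text
the job is handed in; nothing more can be done
None
```

I pressed the pedal until the lid stood wide open, held it about three seconds, let it down gently until it shut, and took the hand away; the bin and the things around it show no sign of having moved, and the job is handed in.

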